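Clamp the date box in the serving dock with its recessed knob

TASK

Set the closed walnut date box flat in the bay of the serving dock, between the sprung pad and the fence. Then reach into the round well and turn the recessed knob clockwise until the pad holds the box snug against the fence, about 10 newtons and never a hard squeeze, and let go so that it stays clamped. Leave the tray, the cups and the pot where they are.

Things in the scene. Friction and masses are not known exactly. Their poses are not given: they have to be found in the camera images.
- dock: Low walnut serving dock, fixed. Origin on the table surface, y along its length. Base plate 120 (x) x 275 (y) x 10 mm, y from -135 to +140 mm; its top is the bay floor, z = 10 mm. On the +y end a block 120 x 120 mm, y from +20 to +140 mm, top at z = 52 mm, holds the round well with the knob. At the -y end stands the fence.
- bay (a point): Bay floor at the dock's (0, -50, 10) mm, axes as the dock's. The bay lies between the pad (+y) and the fence (-y), open on both x sides. Fence: fixed walnut wall 100 mm wide (x), 12 mm thick, top 42 mm above the table; its face towards the pad lies somewhere from 48 to 56 mm to -y of this point, different every time and not reported: feel or see where the box stops.
- knob_grip (a point): Grip point of the brass bar knob, on its vertical axis, 34 mm above the table. Bar 40 mm long (point x), 14 mm thick (y), from 14 to 44 mm above the table. The point turns with the knob. It stands in the middle of a round well of 92 mm bore, floor 10 mm and lip 52 mm above the table: 46 mm from axis to wall, so a gripper opened wide does not go in.
- knob (a joint): Knob angle in rad, growing clockwise seen from above, range 0 to 2.0, start 0 to 0.2. Moves the jaw with the pad towards the fence 14 mm per rad. Turning takes 0.15 N m of steady friction plus 0.014 N m per newton on the box. The torque felt drops when turning pauses. It stays where left: the friction holds up to about 10.5 N of clamping force; more slips back to that on letting go.
- pad_face (a point): Middle of the rubber pad's front face, on the brass jaw, facing the fence (dock's -y); 27 mm above the table, 90 mm wide, 26 mm tall; at knob angle 0 at the dock's y = +2 mm. Sprung on the jaw: yields up to 4 mm at 8 N per mm. 6 to 14 N holds the box properly; above 20 N marks it and fails the job.
- datebox_center (a point): Centre of the closed date box, dark walnut with brass hinges and a small brass clasp: 60 mm (its x) x 90 mm (its y) x 46 mm tall, about 0.32 kg, so 23 mm above what it stands on. It is clamped along its 90 mm length (its y along the dock's y, either way round) and sits in the bay about the dock's middle line (x = 0). Start: on the table beside the dock.
- tray: Round silver tray, 240 mm across, 6 mm thick, on the table; origin under its centre. Leave alone.
- cups: Pair of glass cups in a grey plastic holder with a middle post, 78 x 145 mm, 96 mm tall, standing on the tray; origin under its centre. Leave alone.
- pot: Steel cardamom pot with spout and black handle, 80 mm across the body (about 120 mm with spout and handle), 114 mm tall; origin under its centre. Leave alone.
Mind the look-alikes: they are no part of the job. Leave any green or turquoise look-alike of the part that bears datebox_center alone.

How it is judged:
By the outcome, as a careful person would: the job done as asked, in the order asked, and still so for the second after the job is handed in, with the robot touching nothing.
It also fails if it takes over 70 s, if anything falls off the work surface, if the arm or the gripper's body presses on something with over 40 N, if the wrist force passes 120 N, or if a joint passes its speed limit or range.

ROBOT

A 6-joint arm with a two-finger parallel gripper is mounted at the origin on the work surface. World frame = base frame: x ahead of the robot, y to its left, z up, the work surface at z = 0. Lengths are in m, angles in rad, forces in N, time in s.
With the tool pointing down it reaches from about 0.3 to 0.95 m from the base axis. Payload 3.1 kg.
Tool frame: the origin (TCP) lies on the mounting face of the last link; the fingertips stand 173 mm ahead of it and the grasp point (between the pads) lies 155 mm ahead of it; z points along the fingers, y is the line along which they close (so a half turn about z gives the same grasp; the last joint's range is limited). The gripper opens to 85 mm and grips with 20 to 120 N. Pads are 22 mm wide; open, the fingers measure 114 mm over their backs; the gripper's body (76 mm by 85 mm) begins 54 mm behind the grasp point. The pads swing forward as they close: fully open they stand 13 mm farther back than shut.
Start: joints at [-1.22, 0.308, 1.634, -0, 1.2, -0.07], TCP at [0.255, -0.57, 0.405] pointing down, gripper open.
Joint ranges: [-3.06, 3.06], [-0.79, 1.96], [0.05, 2.63], [-1.19, 4.34], [0.05, 2.64], [-2.94, 2.94]. Speed limits (rad/s): [2.79, 2.79, 3.14, 3.14, 3.14, 3.14].

INTERFACE

Orientations are given as a unit quaternion [w, x, y, z].
In Python, from plant import r gives the robot as it stands. The module is installed in compiled form; this text tells all that it offers.
- The arm moves only by the tool jog_arm, never from a script. Its argument "commands" is one flat list of numbers, 5 for each row, row after row: the finger opening in cm, from 0 to 8.54, then the shift along the world's x, y, z in cm, then the turn about the world's z in degrees. In form: [grip, dx, dy, dz, twist, grip, dx, dy, dz, twist, ...]. A call has 1 to 20 rows; each row is the pose to reach, as a shift and turn from the pose commanded when the call began; what a row does not reach only later rows make up. A row lasts 1/10 s, in which the tool goes at most 50 mm and 8.59 degrees, less where a joint would pass 70% of its speed; a pose out of reach is approached as far as the arm can. A call with a gripper value outside its range is refused whole. The fingers move at their own pace and stop on an object; "grip_force" is the grip in N (left out, the last holds). Time passes only in rows, so rows that repeat a pose let the fingers close. It gives the time, the measured TCP pose, the force, the opening and the grip force at its end, in the units of the state.
- r.get_state(): the state, without advancing time (a new reading comes with each control period).
- r.get_image(name): name is "scene" or "top" or "wrist"; returns a dict with "image" (400x640x3 uint8, red, green, blue), "fx", "fy", "cx", "cy" (pixels), "cam_to_world" (4x4, takes a point from camera to world coordinates); the wrist camera has in their place "T_tool_cam" (4x4, takes a point from camera to tool coordinates, whose origin is the TCP and whose axes are the flange's). Camera axes: x right, y down, z forward; pixel columns grow to the right and rows downward; lengths in m; the calibration is good to about 2 mm. A picture is of the moment at which its call begins: read the wrist's pose just before it. There is no depth.
- r.hand_in(): hands the job in; it is judged then, once.
Trained networks look in a picture, given as the dict that the camera call returned (one of the last four; its "shot" number tells which), for a name from the list of things; names that differ only in an ending like _2 or _b are one class to them, and where a whole thing is asked for, a point or a joint stands for the part that bears it (a point fixed in the world has none). Each returns a list of dicts, best first, with "confidence" (0 to 1); they miss things now and then, are a little off and sometimes report something else, mostly with a low value. They report only what shows in the picture. A call takes as long as a camera call. They do not tell look-alikes from the thing itself.
- r.search_frame(picture, name): "box" ([centre column, centre row, width, height] in pixels, round what is visible of it).
- r.pinpoint(picture, name): "at" ([column, row] in pixels: a listed point, or the origin of a listed thing).
The state is a dict: "clock": time; "qpos": joint angles; "joint_velocities": joint speeds; "joint_efforts": joint torques, N m; "tool_pos": TCP position; "orientation": TCP orientation; "contact_force": force on the tool from outside, world axes, zero at the start; "torque": the same for the moment, N m; "gripper_width": finger opening in m; "grip_force": force on a finger pad.
Only numpy, scipy, OpenCV 4.12 (cv2) and the standard library are available. Lean on these libraries where they do the work, as an engineer would, in place of code of your own. Each camera call takes 0.05 s, during which the arm holds its last target. There are 200 camera calls.

## Working session

There is one attempt and no reset: what is moved stays moved. The work goes in short steps, Python scripts to look and compute and a tool call to move; the robot and the scene stay as the last step left them, time stands still between calls to the robot, and variables do not carry over. Pictures are saved under pics/ and viewed, at most 10 in all, crops included, and the job is handed in when it is done.

Besides the shell and the picture viewer there is one more tool, called after "Call:" as name(argument=value, ...), one argument or row to a line, values as JSON. jog_arm: Moves the arm, as the interface text tells. Its arguments: {"type":"object","properties":{"commands":{"type":"array","items":{"type":"number"}},"grip_force":{"type":"number"}},"required":["commands"]}

```bash
mkdir -p pics
cat > h.py <<'E'
import numpy as np, cv2
from plant import r
from scipy.spatial.transform import Rotation as R
def pose(s):
    T=np.eye(4); q=s["orientation"]; T[:3,:3]=R.from_quat([q[1],q[2],q[3],q[0]]).as_matrix(); T[:3,3]=s["tool_pos"]; return T
def shot(name):
    s=r.get_state(); p=r.get_image(name)
    p["T"]=np.array(p["cam_to_world"]) if "cam_to_world" in p else pose(s)@np.array(p["T_tool_cam"])
    return p
def ray(p,uv,z):
    d=p["T"][:3,:3]@np.array([(uv[0]-p["cx"])/p["fx"],(uv[1]-p["cy"])/p["fy"],1]); o=p["T"][:3,3]
    return o+d*(z-o[2])/d[2]
def px(p,X):
    c=np.linalg.inv(p["T"])@np.append(X,1); return [p["fx"]*c[0]/c[2]+p["cx"],p["fy"]*c[1]/c[2]+p["cy"]]
def save(p,n,crop=None,k=1):
    im=p["image"][...,::-1]
    if crop: a,b,c,d=crop; im=im[b:d,a:c]
    cv2.imwrite("pics/"+n,cv2.resize(im,None,fx=k,fy=k,interpolation=cv2.INTER_CUBIC))
E
python3 - <<'E'
from h import *
Z=dict(dock=0,bay=.01,knob_grip=.034,pad_face=.027,datebox_center=.023,tray=0,cups=0,pot=0)
for c in("top","scene"):
    p=shot(c); save(p,c+"1.png")
    print(c,p["T"][:3,3].round(3),p["fx"])
    for n,z in Z.items():
        for d in r.pinpoint(p,n)[:3]: print(n,np.round(d["at"]),round(d["confidence"],2),ray(p,d["at"],z).round(3))
E
```

```text
top [ 0.444 -0.13   1.214] 432.843294907402
dock [262. 176.] 0.76 [0.578 0.061 0.   ]
bay [278. 177.] 0.84 [0.573 0.013 0.01 ]
knob_grip [234. 162.] 0.47 [0.612 0.134 0.034]
pad_face [261. 170.] 0.44 [0.592 0.059 0.027]
pad_face [278. 180.] 0.33 [0.565 0.012 0.027]
datebox_center [428. 221.] 0.88 [ 0.453 -0.399  0.023]
datebox_center [389. 289.] 0.86 [ 0.269 -0.294  0.023]
datebox_center [306. 243.] 0.78 [ 0.39  -0.068  0.023]
tray [400. 134.] 0.87 [ 0.699 -0.329  0.   ]
tray [260. 170.] 0.7 [0.594 0.068 0.   ]
cups [399. 135.] 0.66 [ 0.696 -0.326  0.   ]
pot [271. 104.] 0.85 [0.786 0.038 0.   ]
scene [ 1.266 -0.717  0.818] 436.6862399796915
dock [376. 204.] 0.78 [0.585 0.064 0.   ]
bay [361. 204.] 0.74 [0.566 0.02  0.01 ]
knob_grip [397. 188.] 0.63 [0.596 0.139 0.034]
pad_face [377. 200.] 0.43 [0.596 0.057 0.027]
datebox_center [222. 198.] 0.89 [ 0.301 -0.293  0.023]
datebox_center [167. 210.] 0.81 [ 0.257 -0.443  0.023]
datebox_center [262. 212.] 0.8 [ 0.43  -0.238  0.023]
tray [291. 294.] 0.67 [ 0.704 -0.336  0.   ]
cups [294. 291.] 0.62 [ 0.702 -0.325  0.   ]
pot [422. 243.] 0.92 [0.783 0.045 0.   ]
pot [289. 295.] 0.5 [ 0.704 -0.341  0.   ]
```

View pics/top1.png

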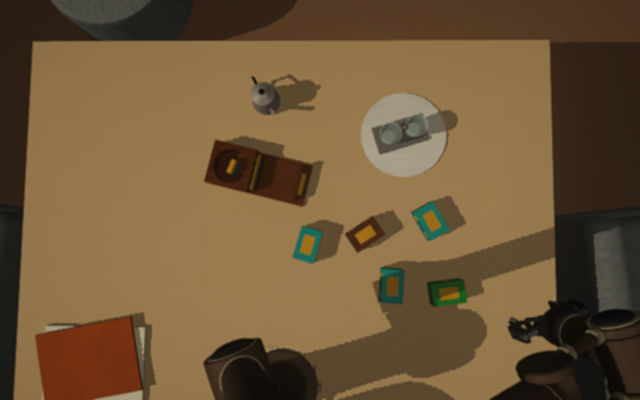

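View pics/scene1.png

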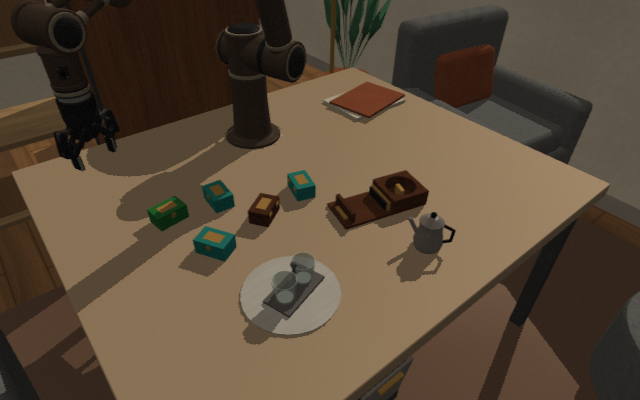

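Candidates in the top view are: walnut (365,234), turquoise (307,244), (430,220) and (392,286), and green (447,292). Only (365,234) is dark walnut with a brass clasp, so I'll confirm it in a crop and measure it.

Run:
```python
from h import *
p=shot("top"); save(p,"crop1.png",(195,130,395,260),4)
im=p["image"].astype(int); 
print(im[240,358],im[234,366],im[245,400],im[180,290])
for n,(a,b,c,d),z in (("box",(340,212,392,256),.046),("dock",(195,130,320,212),.01)):
    sub=im[b:d,a:c]; R_,G,B=sub[...,0],sub[...,1],sub[...,2]
    m=((R_<120)&(R_>G*1.45)).astype(np.uint8)
    m=cv2.morphologyEx(m,cv2.MORPH_CLOSE,np.ones((9,9)))
    cs=max(cv2.findContours(m,0,2)[0],key=cv2.contourArea)
    rc=cv2.minAreaRect(cs); bx=cv2.boxPoints(rc)+[a,b]
    P=np.array([ray(p,u,z) for u in bx])
    print(n,bx.round(1).tolist(),P.round(3).tolist(),P.mean(0).round(3))
    for i in(0,1): e=P[i+1]-P[i]; print(np.linalg.norm(e).round(3),np.degrees(np.arctan2(e[1],e[0])).round(1))
```

```text
[127  85  22] [159 110  23] [152 122  78] [69 36 17]
box [[343.5, 234.7], [372.1, 215.6], [385.9, 236.4], [357.3, 255.5]] [[0.415, -0.169, 0.046], [0.467, -0.245, 0.046], [0.412, -0.282, 0.046], [0.361, -0.206, 0.046]] [ 0.414 -0.225  0.046]
0.092 -55.9
0.066 -146.2
dock [[203.7, 181.1], [214.5, 138.5], [312.8, 163.4], [302.0, 206.1]] [[0.561, 0.224, 0.01], [0.682, 0.196, 0.01], [0.613, -0.083, 0.01], [0.493, -0.054, 0.01]] [0.587 0.071 0.01 ]
0.125 -12.8
0.288 -104.0
```

View pics/crop1.png

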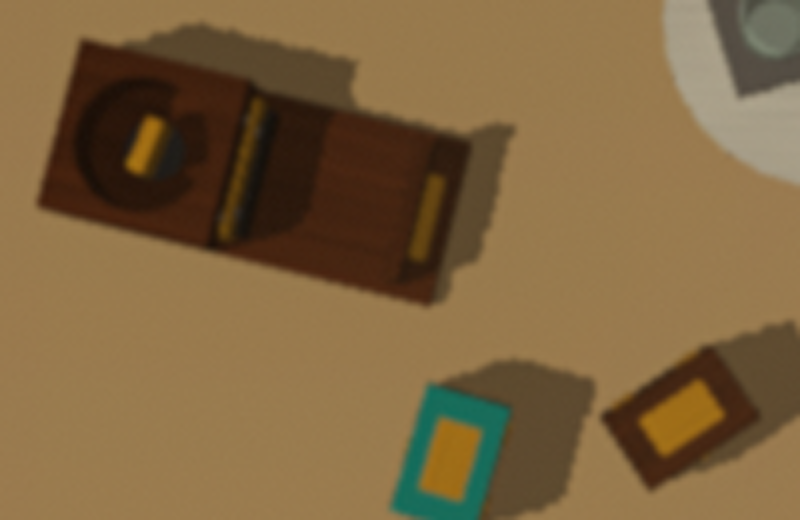

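The crop confirms the walnut box at crop (680,418), long axis about -56°. The dock runs with the knob well at the left and the fence at the right.

Run:
```python
from h import *
s=r.get_state(); T=pose(s); print(T.round(3)); print(np.degrees(np.arctan2(T[1,1],T[0,1])), s["gripper_width"], s["qpos"]); print(np.array(r.get_image("wrist")["T_tool_cam"]).round(3))
```

```text
[[ 0.913  0.409 -0.     0.255]
 [ 0.409 -0.913 -0.    -0.57 ]
 [-0.     0.    -1.     0.405]
 [ 0.     0.     0.     1.   ]]
-65.88461969669922 0.08573734324156208 [-1.21964325e+00  3.08054045e-01  1.63380205e+00 -8.47931759e-06
  1.19973244e+00 -6.97366349e-02]
[[ 0.001 -0.952 -0.305  0.078]
 [ 1.     0.     0.    -0.001]
 [-0.    -0.305  0.952  0.031]
 [ 0.     0.     0.     1.   ]]
```

Call:
jog_arm(
  commands=[8.5, 4, 8, -2, 8.5, 8.5, 8, 16, -4, 17, 8.5, 12, 24, -6, 25.5, 8.5, 15.9, 32, -8, 34, 8.5, 15.9, 34.5, -8, 42.5, 8.5, 15.9, 34.5, -8, 51, 8.5, 15.9, 34.5, -8, 59.5, 8.5, 15.9, 34.5, -8, 68, 8.5, 15.9, 34.5, -8, 76.5, 8.5, 15.9, 34.5, -8, 85, 8.5, 15.9, 34.5, -8, 93.5, 8.5, 15.9, 34.5, -8, 99.7, 8.5, 15.9, 34.5, -8, 99.7, 8.5, 15.9, 34.5, -8, 99.7, 8.5, 15.9, 34.5, -8, 99.7],
  grip_force=40,
)

```text
clock: 2.5
tool_pos: [0.4143, -0.2256, 0.3248]
orientation: [0.0, 0.472, 0.882, -0.0]
contact_force: [-0.1, 0.2, 0.1]
gripper_width: 0.085
grip_force: 0.0
```

Run:
```python
from h import *
s=r.get_state(); print(s["clock"],s["tool_pos"],s["qpos"])
p=shot("wrist"); save(p,"w1.png")
for d in r.pinpoint(p,"datebox_center")[:3]: print(d, ray(p,d["at"],.023))
```

```text
2.5 [ 0.41428821 -0.22557503  0.32476102] [-5.90952764e-01  1.11426984e-01  2.05252466e+00  1.57675704e-05
  9.77438087e-01 -1.17934288e+00]
{'at': [124.4, 173.2], 'confidence': 0.69} [ 0.28224216 -0.29929681  0.023     ]
{'at': [250.8, 364.3], 'confidence': 0.58} [ 0.45600034 -0.40274312  0.023     ]
```

View pics/w1.png

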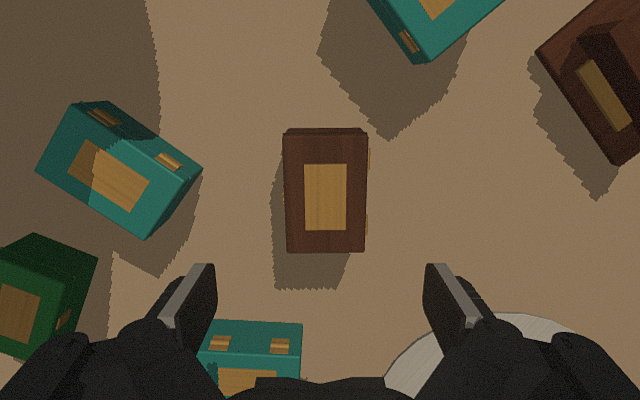

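The wrist view shows the walnut box with its top corners at about (283,133), (366,133), (364,252) and (285,252), nearly square to the fingers. I'll measure it.

Run:
```python
from h import *
p=shot("wrist")
P=np.array([ray(p,u,.046) for u in [(283,134),(366,134),(364,252),(285,252)]]); c=P.mean(0)
print(P.round(3),c.round(4))
for i in(0,1,2,3): e=P[(i+1)%4]-P[i]; print(np.linalg.norm(e).round(3),np.degrees(np.arctan2(e[1],e[0])).round(1))
print((c-r.get_state()["tool_pos"]).round(4), px(p,[.4143,-.2256,.046]))
```

```text
[[ 0.368 -0.202  0.046]
 [ 0.416 -0.17   0.046]
 [ 0.467 -0.243  0.046]
 [ 0.417 -0.276  0.046]] [ 0.4169 -0.2229  0.046 ]
0.057 33.8
0.089 -54.9
0.06 -146.2
0.089 123.0
[ 0.0026  0.0027 -0.2787] [np.float64(319.4079654387693), np.float64(197.2049779469204)]
```

Call:
jog_arm(
  commands=[8.5, 0.2, 0.2, -3, 0, 8.5, 0.2, 0.2, -6, 0, 8.5, 0.2, 0.2, -9, 0, 8.5, 0.2, 0.2, -12, 0, 8.5, 0.2, 0.2, -14.2, 0, 8.5, 0.2, 0.2, -14.2, 0, 8.5, 0.2, 0.2, -14.2, 0, 5, 0.2, 0.2, -14.2, 0, 5, 0.2, 0.2, -14.2, 0, 5, 0.2, 0.2, -14.2, 0, 5, 0.2, 0.2, -14.2, 0, 5, 0.2, 0.2, -14.2, 0, 5, 0.2, 0.2, -14.2, 0, 5, 0.2, 0.2, -14.2, 0],
  grip_force=40,
)

```text
clock: 4.05
tool_pos: [0.4173, -0.2241, 0.1844]
orientation: [0.002, 0.471, 0.882, -0.0]
contact_force: [0.5, -0.3, 6.8]
gripper_width: 0.0595
grip_force: 45.4
```

Call:
jog_arm(
  commands=[5, 0, 0, 3, 0, 5, 0, 0, 7, 0, 5, 0, 0, 11, -6, 5, 3, 3, 14, -12, 5, 6, 6, 16, -18, 5, 9, 9, 16, -24, 5, 12, 11, 16, -30, 5, 12.5, 11.2, 16, -36, 5, 12.5, 11.2, 16, -42, 5, 12.5, 11.2, 16, -48, 5, 12.5, 11.2, 16, -48, 5, 12.5, 11.2, 16, -48],
)

```text
clock: 5.25
tool_pos: [0.5407, -0.1114, 0.3421]
orientation: [-0.001, 0.788, 0.615, -0.0]
contact_force: [0.1, 0.1, -3.2]
gripper_width: 0.0592
grip_force: 45.8
```

Run:
```python
from h import *
s=r.get_state(); print(s["clock"],s["tool_pos"],s["gripper_width"],s["contact_force"])
p=shot("wrist"); save(p,"w2.png")
for n,z in (("bay",.01),("pad_face",.027),("knob_grip",.034)):
    for d in r.pinpoint(p,n)[:2]: print(n,d, ray(p,d["at"],z))
```

```text
5.25 [ 0.54074822 -0.11135994  0.34214478] 0.059224812659952025 [ 0.08926996  0.05550942 -3.24395885]
bay {'at': [316.1, 7.5], 'confidence': 0.81} [0.56923725 0.01791356 0.01      ]
```

View pics/w2.png

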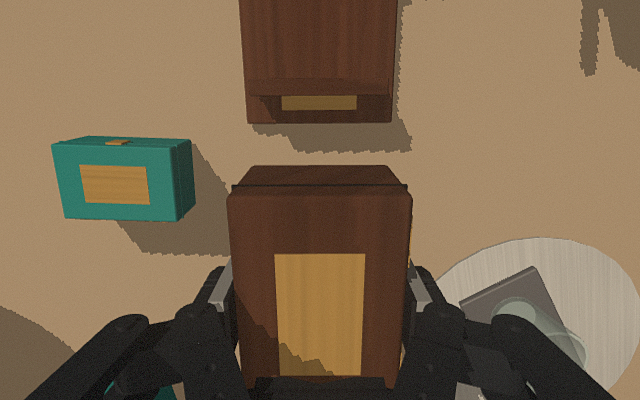

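The wrist view has the dock's -y end at (247-392, 122) and the fence top between rows ~78 and ~95. The held box is centred at column 319, with its far top edge at row ~186.

Run:
```python
from h import *
p=shot("wrist")
g=p["image"].astype(int).sum(2)
print(g[60:130,320].tolist()); print(g[60:130,262].tolist())
for u,z in (((247,122),0),((392,122),0),((247,122),.01),((392,122),.01),((320,78),.042),((320,95),.042)): print(u,z,ray(p,u,z).round(4))
e=ray(p,(392,122),.0)-ray(p,(247,122),.0); print(np.linalg.norm(e),np.degrees(np.arctan2(e[1],e[0])))
T=pose(r.get_state()); print(np.degrees(np.arctan2(T[1,1],T[0,1])))
save(p,"w2c.png",(220,0,420,190),4)
# box held: top edge corners, in tool frame
zt=T[2,3]-.155+.018
for u in ((229,187),(411,187)):
    X=ray(p,u,zt); print(np.linalg.inv(T)@np.append(X,1))
```

```text
[175, 175, 159, 183, 171, 172, 180, 180, 179, 170, 161, 176, 179, 178, 156, 196, 171, 165, 163, 168, 171, 160, 173, 174, 159, 169, 146, 155, 154, 157, 173, 154, 159, 175, 147, 207, 250, 254, 223, 250, 228, 239, 250, 250, 236, 238, 240, 224, 244, 244, 125, 126, 146, 142, 146, 148, 125, 123, 112, 109, 157, 140, 143, 219, 292, 257, 272, 264, 278, 272]
[173, 168, 190, 180, 185, 187, 157, 175, 185, 200, 193, 196, 181, 191, 172, 199, 181, 177, 182, 183, 162, 178, 170, 174, 190, 184, 167, 176, 169, 169, 180, 169, 173, 162, 164, 125, 109, 150, 141, 141, 151, 151, 190, 192, 204, 185, 183, 198, 185, 193, 180, 198, 192, 184, 187, 185, 185, 183, 180, 177, 194, 166, 132, 197, 287, 278, 279, 278, 277, 271]
(247, 122) 0 [ 0.4918 -0.0512  0.    ]
(392, 122) 0 [ 0.6116 -0.0813  0.    ]
(247, 122) 0.01 [ 0.494  -0.0507  0.01  ]
(392, 122) 0.01 [ 0.6099 -0.0798  0.01  ]
(320, 78) 0.042 [ 0.5606 -0.0322  0.042 ]
(320, 95) 0.042 [ 0.5578 -0.0435  0.042 ]
0.12355368582655238 -14.122482232509766
-14.163231207846337
[ 0.04845967 -0.02855296  0.13700179  1.        ]
[0.04849492 0.02706178 0.13699879 1.        ]
```

View pics/w2c.png

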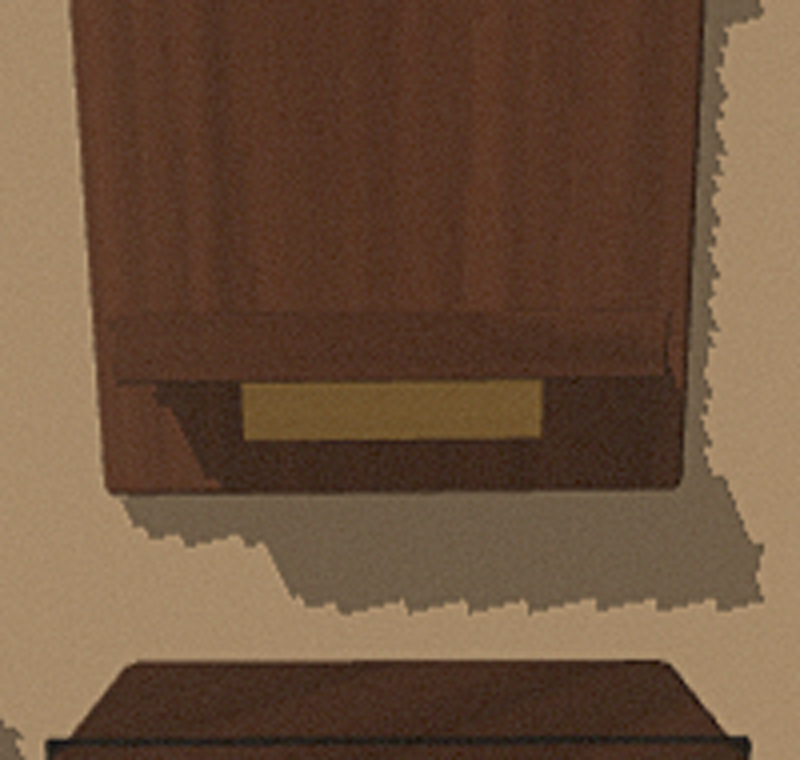

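Call:
jog_arm(
  commands=[5, 0.8, 3.2, 0, 0, 5, 1.6, 6.4, 0, 0, 5, 2.4, 9.6, 0, 0, 5, 3.15, 12.65, 0, 0, 5, 3.15, 12.65, -3, 0, 5, 3.15, 12.65, -6, 0, 5, 3.15, 12.65, -9, 0, 5, 3.15, 12.65, -9, 0, 5, 3.15, 12.65, -9, 0],
)

```text
clock: 6.4
tool_pos: [0.5727, 0.0149, 0.2524]
orientation: [-0.0, 0.789, 0.614, -0.001]
contact_force: [0.1, 0.7, -2.2]
gripper_width: 0.0598
grip_force: 45.7
```

Run:
```python
from h import *
s=r.get_state(); print(s["clock"],s["tool_pos"],s["gripper_width"],s["contact_force"])
p=shot("wrist"); save(p,"w3.png")
for n,z in (("bay",.01),("pad_face",.027),("knob_grip",.034)):
    for d in r.pinpoint(p,n)[:2]: print(n,d, ray(p,d["at"],z))
o=np.array([.5849,.0656,0]);X=np.array([.9698,-.2438,0]);Y=np.array([.2438,.9698,0])
for n,(x,y,z) in dict(pad_top=(0,.001,.040),padL=(-.045,.001,.04),padR=(.045,.001,.04),knob=(0,.08,.044),blockL=(-.06,.02,.052),blockR=(.06,.02,.052)).items(): print(n,np.round(px(p,o+X*x+Y*y+[0,0,z])))
```

```text
6.4 [0.57265457 0.01492917 0.25244121] 0.0597883181375765 [ 0.11123753  0.66862876 -2.20738581]
pad_face {'at': [316.9, 135.6], 'confidence': 0.95} [0.58283972 0.06549946 0.027     ]
pad_top [321. 136.]
padL [231. 136.]
padR [410. 136.]
knob [321. -50.]
blockL [188.  98.]
blockR [453.  98.]
```

View pics/w3.png

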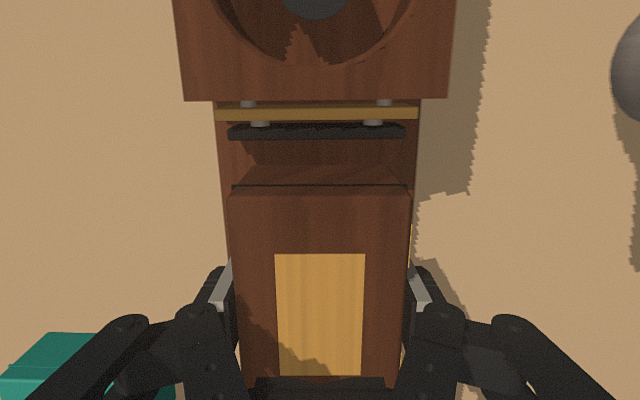

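The block edge is at row 99 (183-449) and the pad front at row ~138 (229-405). Both match the model with the dock about 1.5 mm further to -x, and the box clears the pad.

Call:
jog_arm(
  commands=[5, -0.2, 0, -2, 0, 5, -0.2, 0, -4, 0, 5, -0.2, 0, -5, 0, 5, -0.2, 0, -5.3, 0, 5, -0.2, 0, -5.5, 0, 5, -0.2, 0, -5.6, 0, 5, -0.2, 0, -5.7, 0, 5, -0.2, 0, -5.7, 0, 5, -0.2, 0, -5.7, 0],
)

```text
clock: 7.5
tool_pos: [0.571, 0.015, 0.1961]
orientation: [0.0, 0.789, 0.614, 0.0]
contact_force: [-0.3, 0.1, -2.9]
gripper_width: 0.0597
grip_force: 45.7
```

Call:
jog_arm(
  commands=[5, 0, 0, -0.1, 0, 5, 0, 0, -0.15, 0, 5, 0, 0, -0.15, 0],
)

```text
clock: 7.8
tool_pos: [0.5709, 0.015, 0.1945]
orientation: [0.0, 0.789, 0.614, 0.0]
contact_force: [-0.9, 1.4, -0.7]
gripper_width: 0.0595
grip_force: 46.3
```

Call:
jog_arm(
  commands=[8.5, 0, 0, 0, 0, 8.5, 0, 0, 0, 0, 8.5, 0, 0, 0, 0, 8.5, 0, 0, 0, 0, 8.5, 0, 0, 0, 0, 8.5, 0, 0, 3, 0, 8.5, 0, 0, 7, 0, 8.5, 0, 0, 11, 0, 8.5, 1, 4, 13.5, 0, 8.5, 2, 8, 13.5, 0, 8.5, 3.2, 12.9, 13.5, 0, 8.5, 3.2, 12.9, 13.5, 0, 8.5, 3.2, 12.9, 13.5, 0, 8.5, 3.2, 12.9, 13.5, 0],
)

```text
clock: 9.2
tool_pos: [0.6024, 0.1433, 0.3286]
orientation: [-0.0, 0.789, 0.614, -0.001]
contact_force: [0.2, 0.1, -0.4]
gripper_width: 0.085
grip_force: 0.0
```

Run:
```python
from h import *
s=r.get_state(); T=pose(s); print(s["clock"],s["tool_pos"],s["gripper_width"],s["contact_force"],s["torque"],s["qpos"][5])
p=shot("wrist"); save(p,"w4.png")
for n,z in (("bay",.01),("pad_face",.027),("knob_grip",.034),("datebox_center",.033)):
    for d in r.pinpoint(p,n)[:2]: print(n,d, ray(p,d["at"],z).round(4))
im=p["image"].astype(int); m=((im[...,0]>im[...,2]*2.2)&(im[...,0]>120)).astype(np.uint8)
n,l,st,c=cv2.connectedComponentsWithStats(m)
for i in range(1,n):
    if st[i,4]>150:
        cs=cv2.findContours((l==i).astype(np.uint8),0,2)[0][0]; bx=cv2.boxPoints(cv2.minAreaRect(cs))
        P=np.array([ray(p,u,.044) for u in bx]); e=P[1:3]-P[:2]
        print(st[i].tolist(),P.mean(0).round(4),np.linalg.norm(e,axis=1).round(3),np.degrees(np.arctan2(e[:,1],e[:,0])).round(1))
```

```text
9.2 [0.6023602  0.14330347 0.32862112] 0.08500938697102363 [ 0.18864172  0.12223135 -0.3677377 ] [ 0.00888946 -0.03820109  0.03772937] 0.4115325216122576
pad_face {'at': [320.0, 278.9], 'confidence': 0.92} [0.5819 0.0648 0.027 ]
knob_grip {'at': [323.0, 188.5], 'confidence': 0.83} [0.6042 0.1441 0.034 ]
datebox_center {'at': [323.3, 331.8], 'confidence': 0.76} [0.5727 0.0165 0.033 ]
[293, 178, 53, 27, 1151] [0.6019 0.1473 0.044 ] [0.019 0.038] [ 67.7 -21.5]
[303, 327, 38, 50, 1829] [0.5681 0.0051 0.044 ] [0.031 0.051] [ -14.1 -103.2]
```

View pics/w4.png

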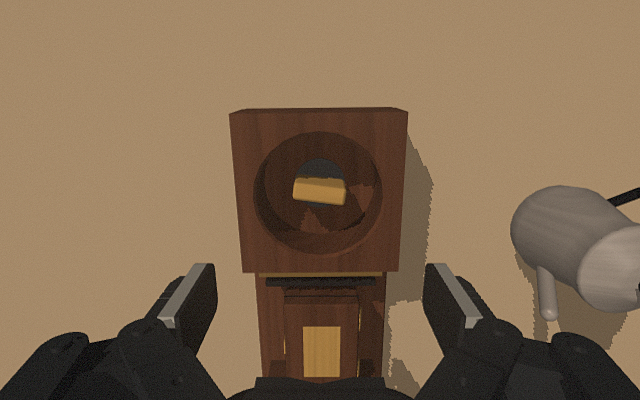

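The knob is at about (320,192) in the bore, with its bar turned about 8° clockwise of dock x. The box sits in the bay at (322,340), just clear of the pad.

Call:
jog_arm(
  commands=[3.5, 0, 0, -1, 8.2, 3.5, 0, 0, -2, 16.4, 3.5, 0, 0, -3, 24.6, 3.5, 0, 0, -4, 32.8, 3.5, 0, 0, -5, 41, 3.5, 0, 0, -6, 49.2, 3.5, 0, 0, -6, 57.4, 3.5, 0, 0, -6, 65.6, 3.5, 0, 0, -6, 73.8, 3.5, 0.05, 0.03, -6, 82, 3.5, 0.05, 0.03, -6, 82, 3.5, 0.05, 0.03, -6, 82, 3.5, 0.05, 0.03, -6, 82],
)

```text
clock: 10.75
tool_pos: [0.6033, 0.144, 0.2692]
orientation: [-0.0, 0.194, 0.981, -0.0]
contact_force: [0.3, 0.2, 0.8]
gripper_width: 0.0349
grip_force: 0.0
```

Run:
```python
from h import *
s=r.get_state(); T=pose(s); print(s["clock"],s["tool_pos"],s["gripper_width"],s["torque"],s["qpos"][5],np.degrees(np.arctan2(T[1,1],T[0,1])))
p=shot("wrist"); save(p,"w5.png")
for d in r.pinpoint(p,"knob_grip")[:2]: print(d, ray(p,d["at"],.034).round(4))
print(px(p,[.6029,.1436,.044]))
```

```text
10.75 [0.60327328 0.14400446 0.26920316] 0.034882134821985926 [ 0.0127517   0.05139936 -0.00728373] -1.0169028118603456 67.66872711730957
{'at': [318.6, 215.7], 'confidence': 0.82} [0.6015 0.1448 0.034 ]
[np.float64(317.5034142494309), np.float64(224.67781570397304)]
```

View pics/w5.png

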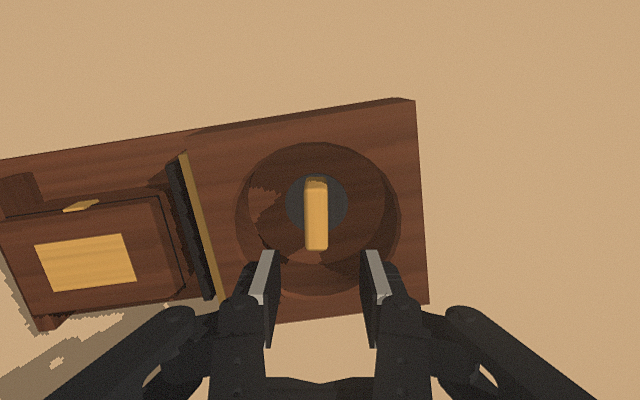

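The bar is upright in the picture at column 316, rows 190-250, square to the fingers. So I'll descend and grip.

Call:
jog_arm(
  commands=[3.5, -0.15, 0, -2, 0, 3.5, -0.15, 0, -4, 0, 3.5, -0.15, 0, -6, 0, 3.5, -0.15, 0, -7.5, 0, 3.5, -0.15, 0, -7.9, 0, 3.5, -0.15, 0, -7.9, 0, 3.5, -0.15, 0, -7.9, 0, 1, -0.15, 0, -7.9, 0, 1, -0.15, 0, -7.9, 0, 1, -0.15, 0, -7.9, 0, 1, -0.15, 0, -7.9, 0, 1, -0.15, 0, -7.9, 0],
  grip_force=60,
)

```text
clock: 12.05
tool_pos: [0.602, 0.1428, 0.1917]
orientation: [0.0, 0.192, 0.981, -0.002]
contact_force: [-2.5, -5.8, 4.0]
gripper_width: 0.0127
grip_force: 59.8
```

```bash
cat > t.py <<'E'
from h import *
s=r.get_state(); T=pose(s); print(round(s["clock"],2),s["tool_pos"].round(4) if hasattr(s["tool_pos"],"round") else s["tool_pos"],np.round(s["contact_force"],1),np.round(s["torque"],3),"yaw",np.degrees(np.arctan2(T[1,1],T[0,1])).round(2),round(s["gripper_width"],4),np.round(s["joint_velocities"][5],3))
E
python3 t.py
```

```text
12.05 [0.602  0.1428 0.1917] [-2.5 -5.8  4. ] [-1.006  0.355  0.13 ] yaw 67.91 0.0127 -0.002
```

Call:
jog_arm(
  commands=[1, -0.05, -0.12, 0, 0, 1, -0.05, -0.12, 0, -3, 1, -0.05, -0.12, 0, -6, 1, -0.05, -0.12, 0, -9, 1, -0.05, -0.12, 0, -12, 1, -0.05, -0.12, 0, -15, 1, -0.05, -0.12, 0, -18, 1, -0.05, -0.12, 0, -21, 1, -0.05, -0.12, 0, -24],
)

```text
clock: 12.95
tool_pos: [0.6017, 0.1423, 0.1917]
orientation: [0.001, 0.393, 0.92, -0.001]
contact_force: [-2.1, -4.9, 6.4]
gripper_width: 0.0129
grip_force: 60.0
```

```bash
python3 t.py
```

```text
12.95 [0.6017 0.1423 0.1917] [-2.1 -4.9  6.4] [-0.753  0.353  0.184] yaw 43.76 0.0129 0.518
```

Call:
jog_arm(
  commands=[1, 0, -0.05, 0, -2, 1, 0, -0.05, 0, -4, 1, 0, -0.05, 0, -6, 1, 0, -0.05, 0, -8, 1, 0, -0.05, 0, -10, 1, 0, -0.05, 0, -12],
)

```text
clock: 13.55
tool_pos: [0.6016, 0.1421, 0.1917]
orientation: [0.001, 0.486, 0.874, -0.0]
contact_force: [-2.4, -3.3, 4.6]
gripper_width: 0.0129
grip_force: 60.0
```

```bash
python3 t.py
```

```text
13.55 [0.6016 0.1421 0.1917] [-2.4 -3.3  4.6] [-0.562  0.354  0.136] yaw 31.8 0.0129 0.345
```

Call:
jog_arm(
  commands=[1, 0, 0, 0, -2, 1, 0, 0, 0, -4],
)

```text
clock: 13.75
tool_pos: [0.6016, 0.1421, 0.1917]
orientation: [0.001, 0.517, 0.856, -0.0]
contact_force: [-2.2, -3.2, 6.2]
gripper_width: 0.0129
grip_force: 60.0
```

```bash
python3 t.py
```

```text
13.75 [0.6016 0.1421 0.1917] [-2.2 -3.2  6.2] [-0.56   0.389  0.193] yaw 27.8 0.0129 0.345
```

Call:
jog_arm(
  commands=[1, 0, 0, 0, -2, 1, 0, 0, 0, -4],
)

```text
clock: 13.95
tool_pos: [0.6015, 0.1421, 0.1917]
orientation: [0.001, 0.546, 0.838, -0.001]
contact_force: [-2.3, -3.7, 5.3]
gripper_width: 0.0128
grip_force: 60.0
```

```bash
python3 t.py
```

```text
13.95 [0.6015 0.1421 0.1917] [-2.3 -3.7  5.3] [-0.599  0.355  0.285] yaw 23.82 0.0128 0.344
```

Call:
jog_arm(
  commands=[1, 0, 0, 0, -1],
)

```text
clock: 14.05
tool_pos: [0.6015, 0.1421, 0.1917]
orientation: [0.001, 0.553, 0.833, -0.001]
contact_force: [-2.7, -3.2, 5.7]
gripper_width: 0.0129
grip_force: 60.1
```

```bash
python3 t.py
```

```text
14.05 [0.6015 0.1421 0.1917] [-2.7 -3.2  5.7] [-0.546  0.386  0.243] yaw 22.85 0.0129 0.16
```

Call:
jog_arm(
  commands=[1, 0, 0, 0, -1],
)

```text
clock: 14.15
tool_pos: [0.6015, 0.1421, 0.1917]
orientation: [0.001, 0.56, 0.828, -0.001]
contact_force: [-2.5, -3.4, 6.2]
gripper_width: 0.0128
grip_force: 60.1
```

```bash
python3 t.py
```

```text
14.15 [0.6015 0.1421 0.1917] [-2.5 -3.4  6.2] [-0.592  0.343  0.294] yaw 21.88 0.0128 0.17
```

Call:
jog_arm(
  commands=[1, 0, 0, 0, -0.6],
)

```text
clock: 14.25
tool_pos: [0.6015, 0.1421, 0.1917]
orientation: [0.001, 0.564, 0.826, -0.001]
contact_force: [-1.8, -3.1, 5.8]
gripper_width: 0.0133
grip_force: 60.1
```

```bash
python3 t.py
python3 - <<'E'
from h import *
p=shot("wrist"); save(p,"w6.png")
E
```

```text
14.25 [0.6015 0.1421 0.1917] [-1.8 -3.1  5.8] [-0.551  0.44   0.31 ] yaw 21.29 0.0133 0.099
```

View pics/w6.png

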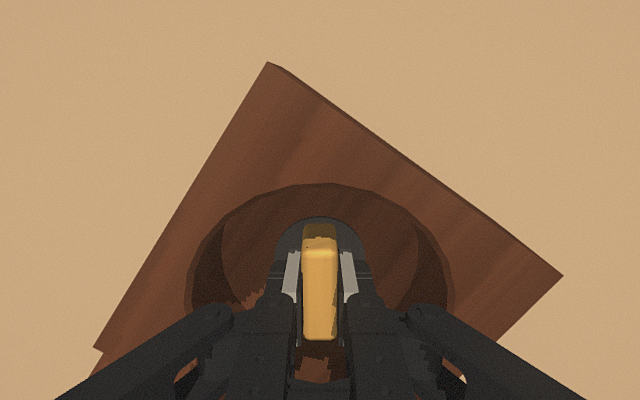

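The grip holds the bar aligned at column 320. The torque of 0.31 N m means about 10.5-11 N, so I'll release and retreat.

Call:
jog_arm(
  commands=[3.5, 0, 0, 0, 0, 3.5, 0, 0, 0, 0, 3.5, 0, 0, 0, 0, 3.5, 0, 0, 0, 0, 3.5, 0, 0, 2, 0, 3.5, 0, 0, 5, 0, 3.5, 0, 0, 9, 0, 3.5, 0, 0, 14, -8, 3.5, 0, 0, 14, -16, 3.5, 0, 0, 14, -24, 3.5, 0, 0, 14, -32, 3.5, 0, 0, 14, -35, 3.5, 0, 0, 14, -35, 3.5, 0, 0, 14, -35],
)

```text
clock: 15.7
tool_pos: [0.6012, 0.1427, 0.33]
orientation: [-0.0, 0.786, 0.618, -0.0]
contact_force: [-0.5, 0.4, -0.4]
gripper_width: 0.0351
grip_force: 0.0
```

```bash
python3 t.py
python3 - <<'E'
from h import *
p=shot("wrist")
o=np.array([.5834,.066,0]);X=np.array([.9698,-.2438,0]);Y=np.array([.2438,.9698,0])
for n,z in (("pad_face",.027),("knob_grip",.034),("datebox_center",.033)):
    for d in r.pinpoint(p,n)[:1]: q=ray(p,d["at"],z)-o; print(n,d["confidence"],"dock x,y mm",round(q@X*1000,1),round(q@Y*1000,1))
im=p["image"].astype(int); m=((im[...,0]>im[...,2]*2.2)&(im[...,0]>120)).astype(np.uint8)
n,l,st,c=cv2.connectedComponentsWithStats(m)
for i in range(1,n):
    if st[i,4]>150:
        cs=cv2.findContours((l==i).astype(np.uint8),0,2)[0][0]; bx=cv2.boxPoints(cv2.minAreaRect(cs))
        P=np.array([ray(p,u,.044) for u in bx]); e=P[1:3]-P[:2]
        print(st[i].tolist(),P.mean(0).round(4),np.linalg.norm(e,axis=1).round(3),np.degrees(np.arctan2(e[:,1],e[:,0])).round(1))
E
```

```text
15.7 [0.6012 0.1427 0.33  ] [-0.5  0.4 -0.4] [0.083 0.029 0.033] yaw -13.72 0.0351 0.004
pad_face 0.74 dock x,y mm -1.3 -9.2
knob_grip 0.77 dock x,y mm -0.4 80.0
datebox_center 0.62 dock x,y mm 0.1 -58.3
[299, 165, 42, 50, 883] [0.6002 0.145  0.044 ] [0.014 0.04 ] [ 22.6 -68.6]
[281, 279, 78, 8, 578] [0.5827 0.0703 0.044 ] [0.062 0.006] [ -13.7 -101.8]
[303, 328, 37, 50, 1824] [0.5676 0.0026 0.044 ] [0.03  0.052] [ -13.7 -102.7]
```

The knob has stayed at 54.5° from dock x and the pad face is about 10 mm in. With the fence near -100 mm this is consistent with the box being clamped, so I'm handing in.

```bash
python3 -c "
from plant import r
print(r.hand_in())"
```

```text
the job is handed in; nothing more can be done
None
```

I set the walnut date box in the bay, clamped it at about 10.5 N (estimated from the knob torque), released the knob, which stayed where I left it, and handed the job in at about 16 s; no result came back.

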